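# Set the sanded foam parts into their holding jigs for coating

## Task

Four sanded white foam parts of a model aircraft are standing about on the bench: a large and a small round nose cone, a long pod with rounded ends and a square tail block. Put each one upright, fully down in the recess of the plywood jig that is cut to its own outline and size, so that they can be coated, and let go of it. The dark grey nose cone is already coated and finished: leave it standing where it is.

Things in the scene. Friction and masses are not known exactly. Their poses are not given: they have to be found in the camera images.
- cone_large: Large white foam nose cone: round, diameter 62 mm, sides upright to 50 mm, domed above, 76 mm tall. Matt white, stands upright from the start; light (20 to 90 g), hard enough to be gripped at 30 N. Origin: centre of its flat underside; z up. Place shuffled; yaw up to 0.6 rad.
- cone_small: Small white foam nose cone: round, diameter 38 mm, sides upright to 50 mm, domed above, 76 mm tall. Matt white, stands upright from the start; light (20 to 90 g), hard enough to be gripped at 30 N. Origin: centre of its flat underside; z up. Place shuffled; yaw up to 0.6 rad.
- pod: White foam pod, seen from above a bar with round ends: 100 mm long along its x, 44 mm wide along its y, sides upright to 46 mm, rounded above, 68 mm tall. Matt white, stands upright from the start; light (20 to 90 g), hard enough to be gripped at 30 N. Origin: centre of its flat underside; z up. Place shuffled; yaw up to 0.6 rad.
- tail_block: White foam tail block: square, 46 by 46 mm (sides along its x and y), upright to 52 mm, with a 34 mm square step on top, 66 mm tall. Matt white, stands upright from the start; light (20 to 90 g), hard enough to be gripped at 30 N. Origin: centre of its flat underside; z up. Place shuffled; yaw up to 0.6 rad.
- cone_grey: Finished nose cone, dark grey (nearly black): round, diameter 62 mm, 76 mm tall, loose, standing upright. Not to be moved. Origin: centre of its underside. It, the white parts and the jigs stand at least 130 mm apart (centres); a roll of yellow tape and a cork sanding block (up to 24 mm tall) lie between them. Nothing among them is taller than 80 mm. Place shuffled; yaw up to 0.6 rad.
- jig_round_large: Jig for the large cone: plate 104 by 104 mm, round recess of diameter 78 mm. Brown plywood plate fixed flat on the bench, recess centred in its top: dark felt floor 4 mm, rim 12 mm above the bench; 8 mm free all round its part. Origin: centre of the plate's underside, below the recess centre; z up. Place shuffled; yaw up to 0.6 rad.
- jig_round_small: Jig for the small cone: plate 82 by 82 mm, round recess of diameter 54 mm. Brown plywood plate fixed flat on the bench, recess centred in its top: dark felt floor 4 mm, rim 12 mm above the bench; 8 mm free all round its part. Origin: centre of the plate's underside, below the recess centre; z up. Place shuffled; yaw up to 0.6 rad.
- jig_long: Jig for the pod: plate 140 by 84 mm, oblong recess 116 mm along its x by 60 mm along its y. Brown plywood plate fixed flat on the bench, recess centred in its top: dark felt floor 4 mm, rim 12 mm above the bench; 8 mm free all round its part. Origin: centre of the plate's underside, below the recess centre; z up. Place shuffled; yaw up to 0.6 rad.
- jig_square: Jig for the tail block: plate 86 by 86 mm, square recess 62 by 62 mm (sides along its x and y; the block may go in at any quarter turn). Brown plywood plate fixed flat on the bench, recess centred in its top: dark felt floor 4 mm, rim 12 mm above the bench; 8 mm free all round its part. Origin: centre of the plate's underside, below the recess centre; z up. Place shuffled; yaw up to 0.6 rad.
Mind the look-alikes: they are no part of the job. What is shaped like the cone_large but purple is not meant.

How it is judged:
At the end, for the whole second after the job is handed in: Each white part stands upright (within 0.1 rad), at rest (below 0.02 m/s), in its own jig: centre within 12 mm of the jig's horizontally, underside less than 7.5 mm above the jig's underside (recess floor: 4 mm). The grey cone still stands (within 0.2 rad), within 25 mm of its start (horizontal distance between cone_large and jig_round_large below 0.012 m and z of cone_large in the frame of jig_round_large below 0.0075 m and angle between each of cone_large, cone_small, pod, tail_block's own z axis and vertical below 0.1 rad and linear speed of each of cone_large, cone_small, pod, tail_block below 0.02 m/s and horizontal distance between cone_small and jig_round_small below 0.012 m and z of cone_small in the frame of jig_round_small below 0.0075 m and horizontal distance between pod and jig_long below 0.012 m and z of pod in the frame of jig_long below 0.0075 m and horizontal distance between tail_block and jig_square below 0.012 m and z of tail_block in the frame of jig_square below 0.0075 m and distance of cone_grey from where it was at the start of the episode below 0.025 m and angle between cone_grey's own z axis and vertical below 0.2 rad); the robot touches nothing.
It fails at once if the finished grey nose cone is pushed away, lifted or knocked over (distance of cone_grey from where it was at the start of the episode above 0.025 m or angle between cone_grey's own z axis and vertical above 0.5 rad).
It also fails if it takes over 115 s, if anything falls off the work surface, if the arm or the gripper's body presses on something with over 40 N, if the wrist force passes 120 N, or if a joint passes its speed limit or range.

## Robot

A 6-joint arm with a two-finger parallel gripper is mounted at the origin on the work surface. World frame = base frame: x ahead of the robot, y to its left, z up, the work surface at z = 0. Lengths are in m, angles in rad, forces in N, time in s.
With the tool pointing down it reaches from about 0.3 to 0.775 m from the base axis. Payload 14.6 kg.
Tool frame: the origin (TCP) lies at the very end of the fingers, on their centre line; the grasp point (between the pads) lies 19 mm behind it; z points along the fingers, y is the line along which they close (so a half turn about z gives the same grasp; the last joint's range is limited). The gripper opens to 94 mm and grips with 3 to 60 N. Pads are 16 mm wide; open, the fingers measure 119 mm over their backs; the gripper's body (75 mm by 177 mm) begins 78 mm behind the grasp point.
Start: joints at [1.192, 0.3, 1.521, -0, 1.321, -0.067], TCP at [0.169, 0.523, 0.205] pointing down, gripper open.
Joint ranges: [-3.03, 3.03], [-0.79, 2.21], [0.23, 2.52], [-1.04, 4.18], [0, 3.07], [-2.55, 2.55]. Speed limits (rad/s): [2.22, 2.22, 2.57, 3.14, 3.14, 3.14].

## Interface

Orientations are given as [roll, pitch, yaw] about the fixed x, y, z axes, in that order (R = Rz(yaw) Ry(pitch) Rx(roll)).
In Python, from station import ctrl, cams gives the robot as it stands. The module is installed in compiled form; this text tells all that it offers.
- The arm moves only by the tool arm_command, never from a script. Its argument "plan" is a list that holds one entry, the list of rows, each a list of 7 numbers: the shift along the tool's x, y, z in normalised numbers (1 is 750 mm), then the turn, a rotation vector about the tool's x, y, z in normalised numbers (1 is pi rad), then the closure, from -1 (fully open) to 1 (shut). A call has 1 to 12 rows; each row is the pose to reach, as a shift and turn from the pose commanded when the call began, along the tool's axes at that moment; what a row does not reach only later rows make up. A row lasts 1/10 s, in which the tool goes at most 50 mm and 8.59 degrees, less where a joint would pass 70% of its speed; a pose out of reach is approached as far as the arm can. A call with a gripper value outside its range is refused whole. The fingers move at their own pace and stop on an object; "squeeze" is the grip in N (left out, the last holds). Time passes only in rows, so rows that repeat a pose let the fingers close. It gives the time, the measured TCP pose, the force, the opening and the grip force at its end, in the units of the state.
- ctrl.get_obs(): the state, without advancing time (a new reading comes with each control period).
- cams.camera(name): name is "scene" or "top" or "wrist"; returns (picture, depth): 420x560x3 uint8, blue, green, red; 420x560 float32, m along the optical axis (not along the pixel's ray), 0 where there is no reading.
- cams.camera_info(name): a dict with "fx", "fy", "cx", "cy" (pixels), "dist_coeffs" ([k1, k2, p1, p2, k3] as OpenCV has them; the pictures are not rectified), "world_to_cam" (4x4, takes a point from world to camera coordinates). Camera axes: x right, y down, z forward; pixel columns grow to the right and rows downward; lengths in m; the calibration is good to about 2 mm. A picture is of the moment at which its call begins: read the wrist's pose just before it. camera_info takes no time and is no camera call; for the wrist camera it gives the pose at the moment of the call.
- ctrl.hand_in(): hands the job in; it is judged then, once.
The state is a dict: "time_s": time; "qpos": joint angles; "joint_vel": joint speeds; "tau": joint torques, N m; "ee_pos": TCP position; "eef_rot": TCP orientation; "force": force on the tool from outside, world axes, zero at the start; "moment": the same for the moment, N m; "grip_width": finger opening in m; "grip_force": force on a finger pad.
Only numpy, scipy, OpenCV 4.12 (cv2) and the standard library are available. Lean on these libraries where they do the work, as an engineer would, in place of code of your own. Each camera call takes 0.05 s, during which the arm holds its last target. There are 200 camera calls.

## Working session

There is one attempt and no reset: what is moved stays moved. The work goes in short steps, Python scripts to look and compute and a tool call to move; the robot and the scene stay as the last step left them, time stands still between calls to the robot, and variables do not carry over. Pictures are saved under pics/ and viewed, at most 14 in all, crops included, and the job is handed in when it is done.

Besides the shell and the picture viewer there is one more tool, called by a JSON object that holds its "method" and its "body". arm_command: Moves the arm, as the interface text tells. Its arguments: {"type":"object","properties":{"plan":{"type":"array"},"squeeze":{"type":"number"}},"required":["plan"]}

```bash
mkdir -p pics; cat > h.py <<'E'
import numpy as np, cv2
from station import ctrl, cams
def cam(n):
    i=cams.camera_info(n); p,d=cams.camera(n)
    K=np.array([[i['fx'],0,i['cx']],[0,i['fy'],i['cy']],[0,0,1.]])
    return p,d,K,np.array(i['dist_coeffs'],float),np.array(i['world_to_cam'])
def rays(uv,K,D,T):
    n=cv2.undistortPoints(np.array(uv,float).reshape(-1,1,2),K,D)[:,0]
    r=np.c_[n,np.ones(len(n))]@T[:3,:3]      # R^T r
    return -T[:3,:3].T@T[:3,3], r
def onplane(uv,z,K,D,T):
    c,r=rays(uv,K,D,T); return (c+r*((z-c[2])/r[:,2])[:,None])[:,:2]
def cloud(d,K,D,T):
    v,u=np.mgrid[:d.shape[0],:d.shape[1]]
    c,r=rays(np.c_[u.ravel(),v.ravel()],K,D,T)
    P=c+r*d.ravel()[:,None]; P[d.ravel()==0]=np.nan
    return P.reshape(*d.shape,3)
E
python3 - <<'E'
from h import *
for n in ('top','scene'):
    p,d,K,D,T=cam(n); cv2.imwrite(f'pics/{n}0.png',p); np.savez(f'{n}0.npz',p=p,d=d,K=K,D=D,T=T)
    print(n,-T[:3,:3].T@T[:3,3], (d==0).mean())
o=ctrl.get_obs(); print(o)
E
```

```text
top [ 0.43585551 -0.02022025  0.99112195] 0.004085884353741497
scene [ 1.35521729 -0.46336246  0.71906131] 0.004328231292517006
{'time_s': 0.1, 'qpos': array([ 1.19242084e+00,  3.00390399e-01,  1.52152361e+00, -2.15978600e-05,
        1.32069040e+00, -6.66005130e-02]), 'joint_vel': array([ 0.00033809, -0.00179113, -0.00200614,  0.0013668 ,  0.00229287,
       -0.00055799]), 'tau': array([ 1.13548584e-03, -5.32641041e+01, -3.53286517e+01,  7.09671155e-02,
        2.34664581e-02, -6.15669683e-05]), 'ee_pos': array([0.16863297, 0.52326279, 0.20495491]), 'eef_rot': array([-3.14058175e+00, -4.64597638e-05,  2.82982302e+00]), 'force': array([ 0.08468888,  0.4698959 , -0.35485213]), 'moment': array([ 0.0015193 ,  0.02384603, -0.01957182]), 'grip_force': 0.0, 'grip_width': 0.09404590680182696}
```

View pics/top0.png

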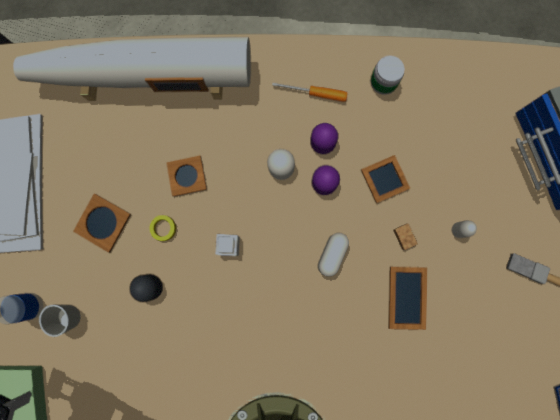

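View pics/scene0.png

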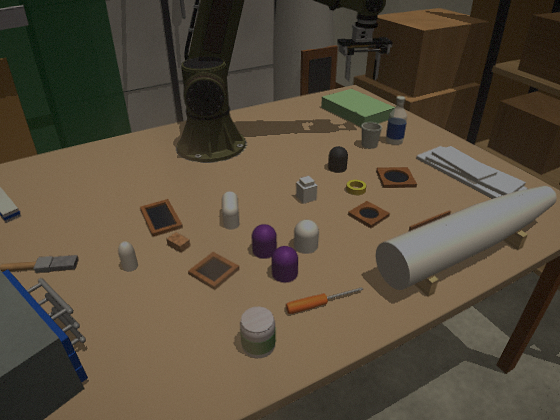

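The top view shows these items, with pixel positions:
- **White parts:** large cone at (281,164), small cone at (465,230), pod at (334,255) and tail block at (227,245).
- **Jigs:** large round at (102,222), small round at (187,176), long at (408,298) and square at (385,179).
- **Not to be touched:** the grey cone at (146,288), purple look-alikes at (324,138) and (326,180), and a brown frame by the fuselage at (177,82) that is not a bench jig.

I'll measure them now and make one enlarged crop to confirm.

```bash
python3 - <<'E'
from h import *
z=np.load('top0.npz'); p,d,K,D,T=[z[k] for k in 'pdKDT']
P=cloud(d,K,D,T)
s=np.load('scene0.npz'); Q=cloud(s['d'],s['K'],s['D'],s['T']).reshape(-1,3)
print('table z',np.nanmedian(P[330:400,170:220,2]))
def rect(a):
    r=cv2.minAreaRect(a.astype(np.float32)); (c,(w,h),an)=r
    if w<h: w,h,an=h,w,an+90
    return np.round(c,4),round(w,4),round(h,4),round((an+90)%180-90,1)
parts={'cl':(281,164,.055),'cs':(465,230,.055),'pod':(334,255,.052),'tail':(227,245,.058),'tail_low':(227,245,.015),'grey':(146,288,.055),'p1':(324,138,.055),'p2':(326,180,.055)}
for n,(u,v,zz) in parts.items():
    c=P[v,u,:2]
    A=P.reshape(-1,3); out=[]
    for B in (A,Q):
        B=B[(np.hypot(*(B[:,:2]-c).T)<.065)&(B[:,2]>zz)&(B[:,2]<.09)]
        out.append((len(B),round(B[:,2].max(),4),rect(B[:,:2]*1000)))
    print(n,out)
hsv=cv2.cvtColor(p,cv2.COLOR_BGR2HSV)
for n,(u,v) in {'Jrl':(102,222),'Jrs':(187,176),'Jl':(408,298),'Jsq':(385,179)}.items():
    print(n,p[v,u],hsv[v,u],'z',P[v,u])
    # dark recess (felt)
    m=(hsv[...,2]<75).astype(np.uint8); 
    # plate: saturated brown, not table
    b=((P[...,2]>.006)|(m>0)).astype(np.uint8)
    for nm,mm,h in(('recess',m,.008),('plate',b,.012)):
        k,lab=cv2.connectedComponents(mm); q=(lab==lab[v,u]).astype(np.uint8)
        if not lab[v,u]: print('no',nm);continue
        cs,_=cv2.findContours(q,0,1); cc=max(cs,key=cv2.contourArea)[:,0]
        print('  ',nm,rect(onplane(cc,h,K,D,T)*1000))
cv2.imwrite('pics/crop1.png',cv2.resize(p[110:340,60:500],None,fx=1.8,fy=1.8,interpolation=cv2.INTER_CUBIC))
E
```

```text
table z 0.0012539808173902545
cl [(545, np.float64(0.0799), (array([643.4403,   4.2417]), 57.6147, 54.0036, -88.4)), (310, np.float64(0.0779), (array([651.7513,  -0.9437]), 55.6788, 51.292, 77.4))]
cs [(212, np.float64(0.0797), (array([ 504.7991, -411.1068]), 34.6818, 32.1824, -14.1)), (168, np.float64(0.0781), (array([ 512.0316, -412.0772]), 35.1342, 25.6501, -79.0))]
pod [(820, np.float64(0.0727), (array([ 443.6697, -115.9209]), 97.7805, 43.5337, -21.9)), (305, np.float64(0.0711), (array([ 451.8535, -119.4225]), 85.5088, 40.4787, -23.0))]
tail [(245, np.float64(0.0717), (array([458.1069, 119.9824]), 37.0814, 34.7632, -3.9)), (102, np.float64(0.0695), (array([462.1559, 117.3587]), 35.8253, 35.1785, 88.6))]
tail_low [(472, np.float64(0.0717), (array([459.5524, 118.2959]), 46.3079, 46.0085, -88.6)), (394, np.float64(0.0695), (array([461.7551, 116.1519]), 50.4403, 47.106, -0.6))]
grey [(568, np.float64(0.0818), (array([359.7488, 301.6804]), 57.8672, 57.0623, -27.2)), (172, np.float64(0.0784), (array([368.4173, 294.8925]), 57.7257, 48.2554, 49.1))]
p1 [(581, np.float64(0.0793), (array([
[... 335 characters left out ...]
0.50623184 0.42674945 0.00320875]
   recess (array([504.8623, 428.6054]), 74.3634, 73.1633, 3.4)
   plate (array([504.2664, 424.7888]), 109.2867, 105.8787, 63.1)
Jrs [77 68 57] [104  66  77] z [0.61868878 0.22325466 0.00712404]
no recess
   plate (array([619.8248, 224.4657]), 86.5067, 81.5169, -77.8)
Jl [58 48 35] [103 101  58] z [ 0.34650751 -0.29316054  0.00074926]
   recess (array([ 347.9064, -291.0642]), 115.1838, 58.3162, -1.0)
   plate (array([ 347.7794, -289.1088]), 139.7537, 85.1692, 0.1)
Jsq [60 50 38] [104  94  60] z [ 0.61945259 -0.23921008  0.00583507]
   recess (array([ 620.939 , -239.8936]), 60.5716, 60.434, 24.5)
   plate (array([ 619.237 , -238.5559]), 88.6471, 87.297, -65.2)
```

View pics/crop1.png

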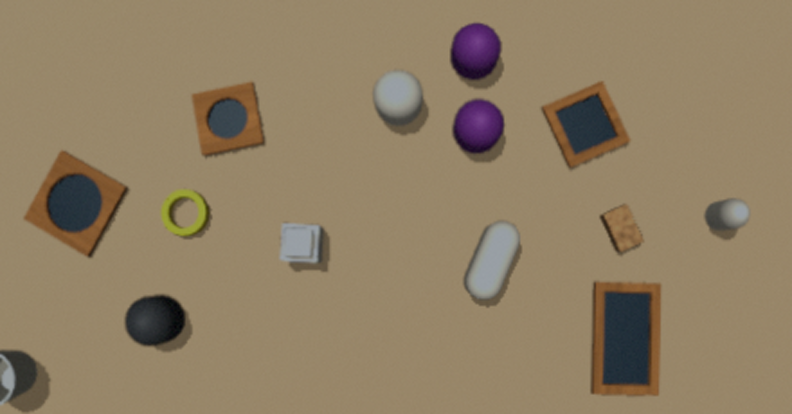

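The crop confirms the choice. The white round dome at crop (398,95) is the large cone, and the two same-shaped purple domes at (476,50) and (478,126) are the look-alikes. The small white cone is at (733,214), the pod at (493,260), the tail block at (301,243) and the grey cone at (155,320). Next I'll refine the centres and work out the first move.

```bash
cat >> h.py <<'E'
def go(*wps):
    """waypoints (x,y,z m, yaw deg): rows in current tool axes"""
    from scipy.spatial.transform import Rotation as R
    o=ctrl.get_obs(); R0=R.from_euler('xyz',o['eef_rot']); p0=o['ee_pos']
    print('t',o['time_s'],'at',np.round(p0,4),np.round(np.degrees(o['eef_rot']),1),'q',np.round(o['qpos'],2),'w',round(o['grip_width'],4))
    for w in wps:
        s=R0.inv().apply(np.array(w[:3])-p0)*1000
        rv=(R0.inv()*R.from_euler('xyz',[np.pi,0,np.radians(w[3])])).as_rotvec()
        print(w,'->',np.round(s,1),np.round(rv,3))
E
python3 - <<'E'
from h import *
from scipy.optimize import least_squares
z=np.load('top0.npz'); p,d,K,D,T=[z[k] for k in 'pdKDT']
A=cloud(d,K,D,T).reshape(-1,3)
s=np.load('scene0.npz'); Q=cloud(s['d'],s['K'],s['D'],s['T']).reshape(-1,3)
for n,c,r in(('cl',(.646,.002),.031),('cs',(.507,-.411),.019),('grey',(.363,.299),.031)):
    for nm,B in(('top',A),('scene',Q)):
        B=B[(np.hypot(*(B[:,:2]-c).T)<r+.012)&(B[:,2]>.015)&(B[:,2]<.05)]
        f=least_squares(lambda x:np.hypot(*(B[:,:2]-x).T)-r,c,loss='soft_l1',f_scale=.002)
        # dome: sphere-ish silhouettes
        print(n,nm,len(B),np.round(f.x*1000,1),np.round(np.std(f.fun)*1000,1))
hsv=cv2.cvtColor(p,cv2.COLOR_BGR2HSV)
m=((hsv[...,0]>80)&(hsv[...,0]<125)&(hsv[...,2]<110)).astype(np.uint8)
k,lab,st,ce=cv2.connectedComponentsWithStats(m)
for u,v in((187,176),(102,222),(385,179),(408,298)):
    cs,_=cv2.findContours((lab==lab[v,u]).astype(np.uint8),0,1); cc=max(cs,key=cv2.contourArea)[:,0]
    print(lab[v,u],cv2.minAreaRect((onplane(cc,.008,K,D,T)*1000).astype(np.float32)))
# tail step outline, white threshold contour, top face
g=p.min(2); m=(g>120).astype(np.uint8)
for n,u,v,h in(('tail',227,245,.06),('pod',334,255,.04),('cl',281,164,.05),('cs',465,230,.05)):
    k,lab=cv2.connectedComponents(m); cs,_=cv2.findContours((lab==lab[v,u]).astype(np.uint8),0,1); cc=max(cs,key=cv2.contourArea)[:,0]
    print(n,lab[v,u],cv2.minAreaRect((onplane(cc,h,K,D,T)*1000).astype(np.float32)))
go((.646,.002,.13,90),(.646,.002,.018,90))
E
```

```text
cl top 76 [646.2   3.9] 0.3
cl scene 258 [645.8   2.5] 1.3
cs top 97 [ 504.2 -413.9] 0.7
cs scene 182 [ 505.1 -413.3] 1.2
grey top 134 [359.2 302.4] 0.5
grey scene 185 [359.5 301.9] 2.1
53 ((620.9622802734375, 225.6214141845703), (47.744544982910156, 48.03247833251953), 0.7717766761779785)
67 ((505.7645568847656, 427.3656921386719), (71.62521362304688, 70.57787322998047), 3.492016077041626)
51 ((620.2120361328125, -239.2955322265625), (57.48215103149414, 56.79875183105469), 24.644289016723633)
88 ((348.38525390625, -289.14337158203125), (110.69775390625, 55.2003288269043), 0.2528732419013977)
tail 24 ((459.2469787597656, 118.5976791381836), (45.557350158691406, 45.815391540527344), 1.2600001096725464)
pod 25 ((444.298828125, -117.61616516113281), (38.26167678833008, 94.66600799560547), 67.49710083007812)
cl 21 ((647.7212524414062, 4.502532958984375), (50.1583251953125, 49.11632537841797), 0.9730876684188843)
cs 23 ((506.48846435546875, -419.5396423339844), (24.47869110107422, 25.855844497680664), 0.7574301362037659)
t 0.1 at [0.1686 0.5233 0.205 ] [-179.9   -0.   162.1] q [ 1.19  0.3   1.52 -0.    1.32 -0.07] w 0.094
(0.646, 0.002, 0.13, 90) -> [-614.3 -349.6   75.3] [-1.000e-03  1.000e-03  1.259e+00]
(0.646, 0.002, 0.018, 90) -> [-614.3 -349.5  187.3] [-1.000e-03  1.000e-03  1.259e+00]
```

The rows are not in the units I measure in: shifts go in shares of 750 mm and turns go in shares of pi rad. I convert before sending: -614 mm is -0.8187, -349 mm is -0.4653, 1.259 rad is 0.4008.

{"method": "arm_command", "body": {"plan": [[[-0.8187,-0.4653,0.1,0,0,0.4008,-1],[-0.8187,-0.4653,0.1,0,0,0.4008,-1],[-0.8187,-0.4653,0.1,0,0,0.4008,-1],[-0.8187,-0.4653,0.1,0,0,0.4008,-1],[-0.8187,-0.4653,0.1,0,0,0.4008,-1],[-0.8187,-0.4653,0.1,0,0,0.4008,-1],[-0.8187,-0.4653,0.1,0,0,0.4008,-1],[-0.8187,-0.4653,0.1,0,0,0.4008,-1],[-0.8187,-0.4653,0.1,0,0,0.4008,-1],[-0.8187,-0.4653,0.1,0,0,0.4008,-1],[-0.8187,-0.4653,0.1,0,0,0.4008,-1],[-0.8187,-0.4653,0.1,0,0,0.4008,-1]]], "squeeze": 12}}

```text
time_s: 1.3
ee_pos: [0.573, 0.0819, 0.1416]
eef_rot: [-3.141, -0.0, 1.571]
force: [0.2, 0.8, 0.7]
grip_width: 0.0941
grip_force: 0.0
```

```bash
python3 -c "
from h import *
go((.646,.003,.13,90),(.646,.003,.018,90))"
```

```text
t 1.3 at [0.573  0.0819 0.1416] [-180.   -0.   90.] q [0.08 0.42 1.51 0.   1.21 0.08] w 0.0941
(0.646, 0.003, 0.13, 90) -> [-78.9  73.1  11.6] [-0. -0. -0.]
(0.646, 0.003, 0.018, 90) -> [-78.9  73.1 123.6] [-0. -0. -0.]
```

To row units: 124 mm is 0.1653, 115 mm is 0.1533.

{"method": "arm_command", "body": {"plan": [[[-0.1053,0.0973,0.016,0,0,0,-1],[-0.1053,0.0973,0.016,0,0,0,-1],[-0.1053,0.0973,0.016,0,0,0,-1],[-0.1053,0.0973,0.016,0,0,0,-1],[-0.1053,0.0973,0.0667,0,0,0,-1],[-0.1053,0.0973,0.12,0,0,0,-1],[-0.1053,0.0973,0.1533,0,0,0,-1],[-0.1053,0.0973,0.1653,0,0,0,-1],[-0.1053,0.0973,0.1653,0,0,0,-1],[-0.1053,0.0973,0.1653,0,0,0,1],[-0.1053,0.0973,0.1653,0,0,0,1],[-0.1053,0.0973,0.1653,0,0,0,1]]]}}

```text
time_s: 2.5
ee_pos: [0.6455, 0.0048, 0.0194]
eef_rot: [3.14, 0.0, 1.571]
force: [0.1, 0.5, 0.0]
grip_width: 0.0734
grip_force: 0.0
```

```bash
python3 -c "
from h import *
go((.646,.003,.14,90),(.505,.428,.14,135))"
```

```text
t 2.5 at [0.6455 0.0048 0.0194] [179.9   0.   90. ] q [-0.05  0.7   1.38  0.    1.06 -0.05] w 0.0734
(0.646, 0.003, 0.14, 90) -> [  -1.8    0.7 -120.6] [0.002 0.    0.   ]
(0.505, 0.428, 0.14, 135) -> [ 423.2 -140.3 -120.9] [ 0.002  0.001 -0.785]
```

To row units: 230 mm is 0.3067, -120 mm is -0.16, -0.65 rad is -0.2069.

{"method": "arm_command", "body": {"plan": [[[0,0,0,0,0,0,1],[0,0,0,0,0,0,1],[0,0,0,0,0,0,1],[0,0,0,0,0,0,1],[0,0,-0.04,0,0,0,1],[0,0,-0.1,0,0,0,1],[0,0,-0.16,0,0,0,1],[0.0933,-0.0267,-0.16,0,0,-0.0414,1],[0.1467,-0.0533,-0.16,0,0,-0.0828,1],[0.2,-0.0667,-0.16,0,0,-0.1241,1],[0.2533,-0.084,-0.16,0,0,-0.1655,1],[0.3067,-0.1013,-0.16,0,0,-0.2069,1]]]}}

```text
time_s: 3.7
ee_pos: [0.5678, 0.2369, 0.138]
eef_rot: [-3.141, -0.0, 2.227]
force: [0.6, 0.5, -1.4]
grip_width: 0.0615
grip_force: 12.0
```

```bash
python3 -c "
from h import *
print(ctrl.get_obs()['grip_force'])
go((.505,.428,.12,130),(.505,.428,.024,130))"
```

```text
11.996142488205805
t 3.7 at [0.5678 0.2369 0.138 ] [-180.    -0.   127.6] q [ 0.34  0.5   1.4   0.    1.24 -0.32] w 0.0615
(0.505, 0.428, 0.12, 130) -> [189.7  66.8  18. ] [-0.    -0.    -0.042]
(0.505, 0.428, 0.024, 130) -> [189.7  66.8 114. ] [-0.    -0.    -0.042]
```

To row units: 190 mm is 0.2533, 114 mm is 0.152, -0.04 rad is -0.0127.

{"method": "arm_command", "body": {"plan": [[[0.06,0.0213,0.0067,0,0,-0.0127,1],[0.12,0.0427,0.0133,0,0,-0.0127,1],[0.18,0.064,0.02,0,0,-0.0127,1],[0.2333,0.0827,0.024,0,0,-0.0127,1],[0.2533,0.0893,0.024,0,0,-0.0127,1],[0.2533,0.0893,0.024,0,0,-0.0127,1],[0.2533,0.0893,0.024,0,0,-0.0127,1],[0.2533,0.0893,0.0733,0,0,-0.0127,1],[0.2533,0.0893,0.12,0,0,-0.0127,1],[0.2533,0.0893,0.1427,0,0,-0.0127,1],[0.2533,0.0893,0.152,0,0,-0.0127,1],[0.2533,0.0893,0.152,0,0,-0.0127,1]]]}}

```text
time_s: 4.9
ee_pos: [0.5079, 0.426, 0.0245]
eef_rot: [3.141, 0.0, 2.26]
force: [-0.6, -0.5, -1.3]
grip_width: 0.062
grip_force: 12.0
```

```bash
python3 - <<'E'
from h import *
go((.505,.428,.0235,130),(.46,.118,.13,90))
p,d,K,D,T=cam('wrist'); q=cam('scene')[0]
cv2.imwrite('pics/w1.png',np.hstack([cv2.resize(p,(400,300)),cv2.resize(q[120:270,300:500],(400,300))]))
E
```

```text
t 4.9 at [0.5079 0.426  0.0245] [180.    0.  129.5] q [ 0.64  0.73  1.32 -0.    1.09 -0.05] w 0.062
(0.505, 0.428, 0.0235, 130) -> [ 3.4 -1.   1. ] [ 0.     0.    -0.009]
(0.46, 0.118, 0.13, 90) -> [-207.3 -232.8 -105.5] [0.    0.    0.689]
```

View pics/w1.png

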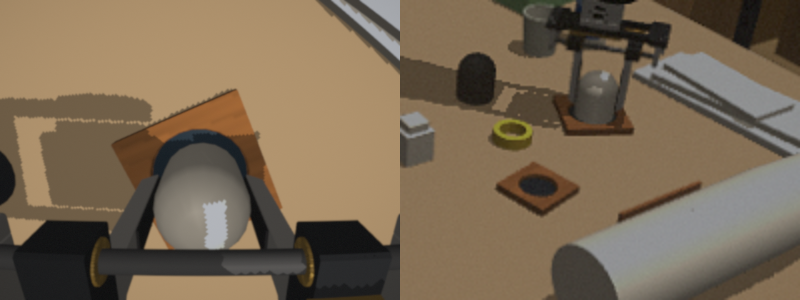

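The left half (wrist view) shows the large cone at (203,205) inside the dark recess of its jig. The right half (scene view) shows it upright at (597,95). I'll correct by 3 mm, lower, release and lift.

To row units: -115 mm is -0.1533, -105 mm is -0.14, 0.42 rad is 0.1337.

{"method": "arm_command", "body": {"plan": [[[0.004,-0.0013,0,0,0,0,1],[0.004,-0.0013,0.0013,0,0,0,1],[0.004,-0.0013,0.0013,0,0,0,-1],[0.004,-0.0013,0.0013,0,0,0,-1],[0.004,-0.0013,0.0013,0,0,0,-1],[0.004,-0.0013,0.0013,0,0,0,-1],[0.004,-0.0013,-0.04,0,0,0,-1],[0.004,-0.0013,-0.1,0,0,0,-1],[0.004,-0.0013,-0.14,0,0,0,-1],[-0.04,-0.0533,-0.14,0,0,0.0446,-1],[-0.08,-0.1067,-0.14,0,0,0.0891,-1],[-0.12,-0.1533,-0.14,0,0,0.1337,-1]]]}}

```text
time_s: 6.2
ee_pos: [0.475, 0.2823, 0.1291]
eef_rot: [3.141, 0.0, 1.836]
force: [0.5, 0.9, 0.2]
grip_width: 0.0939
grip_force: 0.0
```

```bash
python3 -c "
from h import *
go((.46,.118,.12,91),(.46,.118,.02,91))"
```

```text
t 6.2 at [0.475  0.2823 0.1291] [180.    0.  105.2] q [ 0.47  0.38  1.6  -0.    1.16  0.21] w 0.0939
(0.46, 0.118, 0.12, 91) -> [-154.6  -57.5    9.1] [0.    0.    0.247]
(0.46, 0.118, 0.02, 91) -> [-154.6  -57.5  109.1] [0.    0.    0.247]
```

To row units: -155 mm is -0.2067, 109 mm is 0.1453, 0.247 rad is 0.0786.

{"method": "arm_command", "body": {"plan": [[[-0.06,-0.0227,0,0,0,0.0446,-1],[-0.12,-0.0453,0.0053,0,0,0.0786,-1],[-0.1733,-0.064,0.012,0,0,0.0786,-1],[-0.2067,-0.076,0.012,0,0,0.0786,-1],[-0.2067,-0.076,0.012,0,0,0.0786,-1],[-0.2067,-0.076,0.012,0,0,0.0786,-1],[-0.2067,-0.076,0.06,0,0,0.0786,-1],[-0.2067,-0.076,0.1133,0,0,0.0786,-1],[-0.2067,-0.076,0.1373,0,0,0.0786,-1],[-0.2067,-0.076,0.1453,0,0,0.0786,-1],[-0.2067,-0.076,0.1453,0,0,0.0786,1],[-0.2067,-0.076,0.1453,0,0,0.0786,1]]]}}

```text
time_s: 7.4
ee_pos: [0.463, 0.1199, 0.0211]
eef_rot: [3.14, -0.0, 1.594]
force: [0.2, 0.6, 0.2]
grip_width: 0.0817
grip_force: 0.0
```

To row units: -120 mm is -0.16, -75 mm is -0.1.

{"method": "arm_command", "body": {"plan": [[[0,0,0,0,0,0,1],[0,0,0,0,0,0,1],[0,0,0,0,0,0,1],[0,0,0,0,0,0,1],[0,0,0,0,0,0,1],[0,0,0,0,0,0,1],[0,0,-0.04,0,0,0,1],[0,0,-0.1,0,0,0,1],[0,0,-0.16,0,0,0,1],[0,0,-0.16,0,0,0,1]]]}}

```text
time_s: 8.4
ee_pos: [0.4646, 0.1198, 0.1453]
eef_rot: [3.133, -0.001, 1.594]
force: [-0.7, -0.5, -1.5]
grip_width: 0.0461
grip_force: 11.9
```

```bash
python3 -c "
from h import *
print(ctrl.get_obs()['grip_force'])
go((.6205,-.2395,.14,114.6),(.6205,-.2395,.025,114.6))"
```

```text
11.892896890640259
t 8.4 at [0.4646 0.1198 0.1453] [ 1.795e+02 -1.000e-01  9.130e+01] q [0.18 0.2  1.79 0.   1.14 0.15] w 0.0461
(0.6205, -0.2395, 0.14, 114.6) -> [-362.8  147.5    6.1] [ 0.009  0.    -0.406]
(0.6205, -0.2395, 0.025, 114.6) -> [-362.9  146.5  121.1] [ 0.009  0.    -0.406]
```

To row units: -363 mm is -0.484, 147 mm is 0.196, -0.406 rad is -0.1292.

{"method": "arm_command", "body": {"plan": [[[-0.0573,0.0227,0.0013,0,0,-0.0318,1],[-0.1147,0.0467,0.0027,0,0,-0.0637,1],[-0.172,0.0693,0.004,0,0,-0.0955,1],[-0.2293,0.0933,0.0053,0,0,-0.1273,1],[-0.2867,0.116,0.0067,0,0,-0.1292,1],[-0.344,0.14,0.008,0,0,-0.1292,1],[-0.4,0.1627,0.008,0,0,-0.1292,1],[-0.4533,0.184,0.008,0,0,-0.1292,1],[-0.484,0.196,0.008,0,0,-0.1292,1],[-0.484,0.196,0.008,0,0,-0.1292,1],[-0.484,0.196,0.008,0,0,-0.1292,1],[-0.484,0.196,0.04,0,0,-0.1292,1]]]}}

```text
time_s: 9.6
ee_pos: [0.6187, -0.2397, 0.1123]
eef_rot: [3.138, 0.003, 2.001]
force: [0.5, 0.4, -0.5]
grip_width: 0.0462
grip_force: 11.9
```

```bash
python3 -c "
from h import *
go((.6205,-.2395,.04,114.6),(.6205,-.2395,.0255,114.6))"
```

```text
t 9.6 at [ 0.6187 -0.2397  0.1123] [179.8   0.2 114.6] q [-0.42  0.63  1.26  0.    1.24 -0.85] w 0.0462
(0.6205, -0.2395, 0.04, 114.6) -> [-0.3  1.5 72.3] [0.003 0.003 0.   ]
(0.6205, -0.2395, 0.0255, 114.6) -> [-0.3  1.4 86.8] [0.003 0.003 0.   ]
```

To row units: 87 mm is 0.116, 80 mm is 0.1067, 0.003 rad is 0.001.

{"method": "arm_command", "body": {"plan": [[[0,0.0013,0.0467,0.001,0.001,0,1],[0,0.0013,0.0867,0.001,0.001,0,1],[0,0.0013,0.1067,0.001,0.001,0,1],[0,0.0013,0.116,0.001,0.001,0,1],[0,0.0013,0.116,0.001,0.001,0,1],[0,0.0013,0.116,0.001,0.001,0,1]]]}}

```text
time_s: 10.2
ee_pos: [0.619, -0.2395, 0.0242]
eef_rot: [-3.14, -0.002, 2.0]
force: [-0.5, 0.0, -1.0]
grip_width: 0.0459
grip_force: 12.0
```

```bash
python3 - <<'E'
from h import *
go((.6205,-.2395,.0255,114.6),(.5047,-.4135,.13,51))
p,d,K,D,T=cam('wrist'); q=cam('scene')[0]
cv2.imwrite('pics/w2.png',np.hstack([cv2.resize(p,(400,300)),cv2.resize(q[180:330,120:320],(400,300))]))
E
```

```text
t 10.2 at [ 0.619  -0.2395  0.0242] [-1.799e+02 -1.000e-01  1.146e+02] q [-0.42  0.73  1.31 -0.    1.1  -0.85] w 0.0459
(0.6205, -0.2395, 0.0255, 114.6) -> [-0.6  1.4 -1.4] [-0.002 -0.002  0.   ]
(0.5047, -0.4135, 0.13, 51) -> [-110.4 -176.6 -105.7] [-3.00e-03 -1.00e-03  1.11e+00]
```

View pics/w2.png

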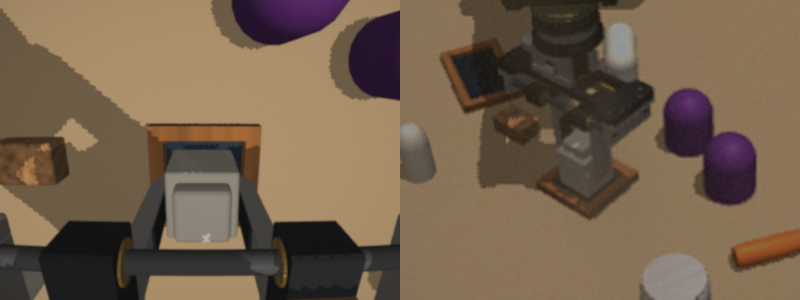

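The wrist half shows the tail block at (202,195) square inside its recess. The scene half shows it standing in the square jig at (587,160). I'll release it and head for the small cone.

To row units: -177 mm is -0.236, -160 mm is -0.2133, 0.7 rad is 0.2228.

{"method": "arm_command", "body": {"plan": [[[0,0.0013,0,0,0,0,-1],[0,0.0013,0,0,0,0,-1],[0,0.0013,0,0,0,0,-1],[0,0.0013,0,0,0,0,-1],[0,0.0013,-0.04,0,0,0,-1],[0,0.0013,-0.0933,0,0,0,-1],[0,0.0013,-0.14,0,0,0,-1],[-0.0333,-0.0533,-0.14,0,0,0.0446,-1],[-0.0667,-0.1067,-0.14,0,0,0.0891,-1],[-0.1,-0.16,-0.14,0,0,0.1337,-1],[-0.1333,-0.2133,-0.14,0,0,0.1783,-1],[-0.1467,-0.236,-0.14,0,0,0.2228,-1]]]}}

```text
time_s: 11.5
ee_pos: [0.5013, -0.4167, 0.1284]
eef_rot: [-3.137, 0.0, 1.291]
force: [1.0, 0.1, 0.2]
grip_width: 0.094
grip_force: 0.0
```

```bash
python3 -c "
from h import *
go((.5047,-.4135,.13,60),(.5047,-.4135,.019,60))"
```

```text
t 11.5 at [ 0.5013 -0.4167  0.1284] [-179.8    0.    74. ] q [-0.75  0.59  1.28 -0.    1.27 -0.47] w 0.094
(0.5047, -0.4135, 0.13, 60) -> [ 4.   2.4 -1.6] [-0.004  0.001  0.244]
(0.5047, -0.4135, 0.019, 60) -> [  4.1   2.8 109.4] [-0.004  0.001  0.244]
```

To row units: 0.244 rad is 0.0777.

{"method": "arm_command", "body": {"plan": [[[0,0,0,0,0,0.0446,-1],[0,0,0,0,0,0.0777,-1],[0,0,0,0,0,0.0777,-1],[0,0,0,0,0,0.0777,-1]]]}}

```text
time_s: 11.9
ee_pos: [0.5038, -0.4135, 0.1283]
eef_rot: [-3.137, 0.001, 1.059]
force: [0.4, -1.2, -0.6]
grip_width: 0.0942
grip_force: 0.0
```

```bash
python3 -c "
from h import *
go((.5047,-.4135,.019,60))"
```

```text
t 11.9 at [ 0.5038 -0.4135  0.1283] [-179.8    0.    60.7] q [-0.74  0.59  1.28 -0.    1.27 -0.23] w 0.0942
(0.5047, -0.4135, 0.019, 60) -> [  0.5   1.2 109.3] [-0.004  0.001  0.012]
```

To row units: 109 mm is 0.1453, 102 mm is 0.136, -0.004 rad is -0.0013.

{"method": "arm_command", "body": {"plan": [[[0,0.0013,0.0533,-0.0013,0,0,-1],[0,0.0013,0.1067,-0.0013,0,0,-1],[0,0.0013,0.136,-0.0013,0,0,-1],[0,0.0013,0.1453,-0.0013,0,0,-1],[0,0.0013,0.1453,-0.0013,0,0,1],[0,0.0013,0.1453,-0.0013,0,0,1],[0,0.0013,0.1453,-0.0013,0,0,1],[0,0.0013,0.1453,-0.0013,0,0,1],[0,0.0013,0.1453,-0.0013,0,0,1],[0,0.0013,0.1453,-0.0013,0,0,1],[0,0.0013,0.1453,-0.0013,0,0,1],[0,0.0013,0.1453,-0.0013,0,0,1]]]}}

```text
time_s: 13.1
ee_pos: [0.5042, -0.414, 0.0194]
eef_rot: [-3.141, 0.001, 1.056]
force: [0.1, 0.5, 0.7]
grip_width: 0.0379
grip_force: 12.0
```

```bash
python3 -c "
from h import *
print(ctrl.get_obs()['grip_force'])
go((.5047,-.4135,.15,60),(.621,.2255,.15,110))"
```

```text
12.000026823307053
t 13.1 at [ 0.5042 -0.414   0.0194] [-180.     0.    60.5] q [-0.74  0.72  1.36 -0.    1.07 -0.23] w 0.0379
(0.5047, -0.4135, 0.15, 60) -> [   0.5    0.2 -130.6] [-0.     0.001  0.009]
(0.621, 0.2255, 0.15, 110) -> [ 614.  -213.3 -131. ] [-0.     0.001 -0.864]
```

To row units: 375 mm is 0.5, -131 mm is -0.1747, -0.15 rad is -0.0477.

{"method": "arm_command", "body": {"plan": [[[0,0,-0.0467,0,0,0,1],[0,0,-0.1067,0,0,0,1],[0,0,-0.1667,0,0,0,1],[0.0267,-0.0093,-0.1747,0,0,-0.0159,1],[0.08,-0.028,-0.1747,0,0,-0.0477,1],[0.14,-0.048,-0.1747,0,0,-0.0796,1],[0.2,-0.0693,-0.1747,0,0,-0.1114,1],[0.26,-0.0907,-0.1747,0,0,-0.1432,1],[0.32,-0.1107,-0.1747,0,0,-0.1751,1],[0.38,-0.132,-0.1747,0,0,-0.2069,1],[0.44,-0.1533,-0.1747,0,0,-0.2387,1],[0.5,-0.1733,-0.1747,0,0,-0.2737,1]]]}}

```text
time_s: 14.3
ee_pos: [0.5755, -0.0212, 0.1496]
eef_rot: [-3.141, 0.0, 1.921]
force: [1.3, -0.6, -0.5]
grip_width: 0.0376
grip_force: 12.0
```

```bash
python3 -c "
from h import *
go((.621,.2255,.14,110))"
```

```text
t 14.3 at [ 0.5755 -0.0212  0.1496] [-179.9    0.   110.1] q [-0.1   0.41  1.51 -0.    1.23 -0.45] w 0.0376
(0.621, 0.2255, 0.14, 110) -> [216.1 127.4   9.5] [-0.001  0.     0.001]
```

To row units: 216 mm is 0.288, 127 mm is 0.1693.

{"method": "arm_command", "body": {"plan": [[[0.0533,0.0307,0.0013,0,0,0,1],[0.1067,0.0627,0.0053,0,0,0,1],[0.16,0.0947,0.008,0,0,0,1],[0.2133,0.1253,0.012,0,0,0,1],[0.2667,0.1573,0.012,0,0,0,1],[0.288,0.1693,0.012,0,0,0,1],[0.288,0.1693,0.012,0,0,0,1],[0.288,0.1693,0.012,0,0,0,1],[0.288,0.1693,0.012,0,0,0,1]]]}}

```text
time_s: 15.2
ee_pos: [0.6222, 0.2216, 0.1408]
eef_rot: [-3.141, 0.0, 1.915]
force: [-0.5, -0.2, -0.5]
grip_width: 0.0372
grip_force: 12.0
```

```bash
python3 -c "
from h import *
go((.621,.2255,.024,110))"
```

```text
t 15.2 at [0.6222 0.2216 0.1408] [-179.9    0.   109.7] q [ 0.29  0.6   1.24 -0.    1.3  -0.06] w 0.0372
(0.621, 0.2255, 0.024, 110) -> [  4.2   0.3 116.8] [-0.001  0.    -0.005]
```

To row units: 117 mm is 0.156, 112 mm is 0.1493.

{"method": "arm_command", "body": {"plan": [[[0.0053,0,0.04,0,0,0,1],[0.0053,0,0.0933,0,0,0,1],[0.0053,0,0.1333,0,0,0,1],[0.0053,0,0.1493,0,0,0,1],[0.0053,0,0.156,0,0,0,1],[0.0053,0,0.156,0,0,0,1],[0.0053,0,0.156,0,0,0,1]]]}}

```text
time_s: 15.9
ee_pos: [0.6218, 0.2265, 0.0257]
eef_rot: [3.14, 0.0, 1.916]
force: [-0.2, -0.4, 0.4]
grip_width: 0.0374
grip_force: 12.0
```

```bash
python3 - <<'E'
from h import *
go((.621,.2255,.024,110),(.446,-.118,.13,-22))
p,d,K,D,T=cam('wrist'); q=cam('scene')[0]
cv2.imwrite('pics/w3.png',np.hstack([cv2.resize(p,(400,300)),cv2.resize(q[120:270,300:500],(400,300))]))
E
```

```text
t 15.9 at [0.6218 0.2265 0.0257] [179.9   0.  109.8] q [ 0.29  0.73  1.32 -0.    1.09 -0.05] w 0.0374
(0.621, 0.2255, 0.024, 110) -> [-0.7 -1.   1.7] [ 0.002  0.    -0.004]
(0.446, -0.118, 0.13, -22) -> [-264.9 -281.6 -104.7] [ 1.0e-03 -2.0e-03  2.3e+00]
```

View pics/w3.png

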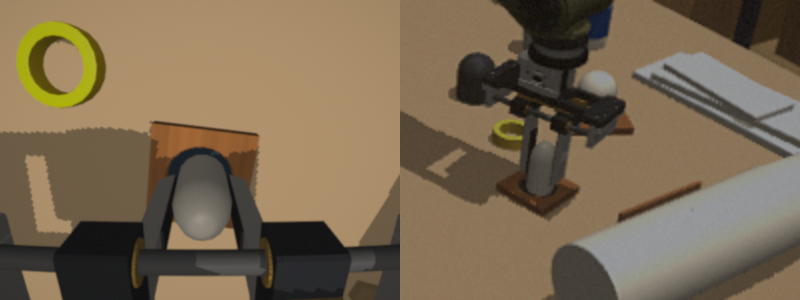

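The wrist half shows the small cone at (203,195) within its round recess. The scene half shows it in the small jig at (540,170). I'll release it and go to the pod.

To row units: -127 mm is -0.1693, -120 mm is -0.16, 0.56 rad is 0.1783.

{"method": "arm_command", "body": {"plan": [[[-0.0013,-0.0013,0.0013,0,0,0,1],[-0.0013,-0.0013,0.0013,0,0,0,-1],[-0.0013,-0.0013,0.0013,0,0,0,-1],[-0.0013,-0.0013,0.0013,0,0,0,-1],[-0.0013,-0.0013,0.0013,0,0,0,-1],[-0.0013,-0.0013,-0.04,0,0,0,-1],[-0.0013,-0.0013,-0.0933,0,0,0,-1],[-0.0013,-0.0013,-0.14,0,0,0,-1],[-0.04,-0.04,-0.14,0,0,0.0446,-1],[-0.08,-0.0827,-0.14,0,0,0.0891,-1],[-0.12,-0.1253,-0.14,0,0,0.1337,-1],[-0.16,-0.1693,-0.14,0,0,0.1783,-1]]]}}

```text
time_s: 17.2
ee_pos: [0.541, 0.0694, 0.1291]
eef_rot: [-3.142, 0.001, 1.35]
force: [1.8, -1.0, 0.0]
grip_width: 0.0943
grip_force: 0.0
```

```bash
python3 -c "
from h import *
go((.446,-.118,.13,-22))"
```

```text
t 17.2 at [0.541  0.0694 0.1291] [-180.     0.    77.4] q [ 0.06  0.36  1.62 -0.    1.16  0.28] w 0.0943
(0.446, -0.118, 0.13, -22) -> [-203.6  -51.7   -0.8] [0.    0.    1.734]
```

To row units: -203 mm is -0.2707, -180 mm is -0.24, 1.734 rad is 0.5519.

{"method": "arm_command", "body": {"plan": [[[-0.04,-0.0107,0,0,0,0.0477,-1],[-0.08,-0.0213,0,0,0,0.0955,-1],[-0.12,-0.032,0,0,0,0.1432,-1],[-0.16,-0.0427,0,0,0,0.191,-1],[-0.2,-0.052,0,0,0,0.2387,-1],[-0.24,-0.0613,0,0,0,0.2865,-1],[-0.2707,-0.0693,0,0,0,0.3342,-1],[-0.2707,-0.0693,0,0,0,0.382,-1],[-0.2707,-0.0693,0,0,0,0.4297,-1],[-0.2707,-0.0693,0,0,0,0.4775,-1],[-0.2707,-0.0693,0,0,0,0.5252,-1],[-0.2707,-0.0693,0,0,0,0.5519,-1]]]}}

```text
time_s: 18.4
ee_pos: [0.4479, -0.1166, 0.1293]
eef_rot: [3.141, -0.0, -0.384]
force: [0.1, -0.0, -1.0]
grip_width: 0.094
grip_force: 0.0
```

{"method": "arm_command", "body": {"plan": [[[0,0,0,0,0,0,-1],[0,0,0,0,0,0,-1],[0,0,0,0,0,0,-1]]]}}

```text
time_s: 18.7
ee_pos: [0.4479, -0.1166, 0.1292]
eef_rot: [3.141, 0.0, -0.376]
force: [-0.8, 0.4, 0.3]
grip_width: 0.0941
grip_force: 0.0
```

```bash
python3 -c "
from h import *
go((.446,-.118,.019,-22))"
```

```text
t 18.7 at [ 0.4479 -0.1166  0.1292] [180.    0.  -21.5] q [-0.33  0.19  1.85 -0.    1.1   1.61] w 0.0941
(0.446, -0.118, 0.019, -22) -> [ -1.2   1.9 110.2] [0.001 0.    0.008]
```

To row units: 110 mm is 0.1467, 103 mm is 0.1373, 0.008 rad is 0.0025.

{"method": "arm_command", "body": {"plan": [[[-0.0013,0.0027,0.0533,0,0,0.0025,-1],[-0.0013,0.0027,0.1067,0,0,0.0025,-1],[-0.0013,0.0027,0.1373,0,0,0.0025,-1],[-0.0013,0.0027,0.1467,0,0,0.0025,-1],[-0.0013,0.0027,0.1467,0,0,0.0025,1],[-0.0013,0.0027,0.1467,0,0,0.0025,1],[-0.0013,0.0027,0.1467,0,0,0.0025,1],[-0.0013,0.0027,0.1467,0,0,0.0025,1],[-0.0013,0.0027,0.1467,0,0,0.0025,1],[-0.0013,0.0027,0.1467,0,0,0.0025,1],[-0.0013,0.0027,0.1467,0,0,0.0025,1],[-0.0013,0.0027,0.1467,0,0,0.0025,1]]]}}

```text
time_s: 19.9
ee_pos: [0.4462, -0.1182, 0.0193]
eef_rot: [3.141, 0.0, -0.386]
force: [-0.4, -0.3, 3.3]
grip_width: 0.0439
grip_force: 12.0
```

```bash
python3 -c "
from h import *
go((.446,-.118,.14,-22),(.348,-.29,.14,0))"
```

```text
t 19.9 at [ 0.4462 -0.1182  0.0193] [180.    0.  -22.1] q [-0.34  0.37  1.93 -0.    0.85  1.62] w 0.0439
(0.446, -0.118, 0.14, -22) -> [  -0.3   -0.  -120.7] [ 0.001  0.    -0.002]
(0.348, -0.29, 0.14, 0) -> [ -26.3  196.2 -120.5] [ 0.001  0.    -0.386]
```

To row units: 196 mm is 0.2613, -120 mm is -0.16, -0.386 rad is -0.1229.

{"method": "arm_command", "body": {"plan": [[[0,0,-0.0467,0,0,0,1],[0,0,-0.1067,0,0,0,1],[0,0,-0.16,0,0,0,1],[-0.0053,0.04,-0.16,0,0,-0.0255,1],[-0.012,0.0933,-0.16,0,0,-0.0573,1],[-0.02,0.1467,-0.16,0,0,-0.0891,1],[-0.0267,0.2,-0.16,0,0,-0.1229,1],[-0.0333,0.2467,-0.16,0,0,-0.1229,1],[-0.0347,0.2613,-0.16,0,0,-0.1229,1],[-0.0347,0.2613,-0.16,0,0,-0.1229,1],[-0.0347,0.2613,-0.16,0,0,-0.1229,1],[-0.0347,0.2613,-0.12,0,0,-0.1229,1]]]}}

```text
time_s: 21.1
ee_pos: [0.3503, -0.2901, 0.1116]
eef_rot: [3.137, -0.004, 0.001]
force: [-0.1, -0.1, -1.1]
grip_width: 0.044
grip_force: 12.0
```

```bash
python3 -c "
from h import *
go((.348,-.29,.024,0))"
```

```text
t 21.1 at [ 0.3503 -0.2901  0.1116] [ 1.797e+02 -2.000e-01  1.000e-01] q [-0.77  0.19  1.89 -0.    1.05  0.8 ] w 0.044
(0.348, -0.29, 0.024, 0) -> [-2.7 -0.5 87.6] [ 0.004 -0.004  0.001]
```

To row units: 87 mm is 0.116, 80 mm is 0.1067, -0.004 rad is -0.0013.

{"method": "arm_command", "body": {"plan": [[[-0.0027,0,0.04,0.0013,-0.0013,0,1],[-0.0027,0,0.08,0.0013,-0.0013,0,1],[-0.0027,0,0.1067,0.0013,-0.0013,0,1],[-0.0027,0,0.116,0.0013,-0.0013,0,1],[-0.0027,0,0.116,0.0013,-0.0013,0,1],[-0.0027,0,0.116,0.0013,-0.0013,0,1]]]}}

```text
time_s: 21.7
ee_pos: [0.3469, -0.2894, 0.0227]
eef_rot: [-3.138, 0.004, 0.001]
force: [0.1, -0.0, -0.9]
grip_width: 0.044
grip_force: 12.0
```

```bash
python3 - <<'E'
from h import *
go((.348,-.29,.0235,0))
p,d,K,D,T=cam('wrist'); q=cam('scene')[0]
cv2.imwrite('pics/w4.png',np.hstack([cv2.resize(p,(400,300)),cv2.resize(q[150:300,80:280],(400,300))]))
E
```

```text
t 21.7 at [ 0.3469 -0.2894  0.0227] [-1.798e+02  2.000e-01  1.000e-01] q [-0.78  0.35  1.95 -0.    0.85  0.79] w 0.044
(0.348, -0.29, 0.0235, 0) -> [ 1.1  0.6 -0.8] [-0.003  0.004  0.001]
```

View pics/w4.png

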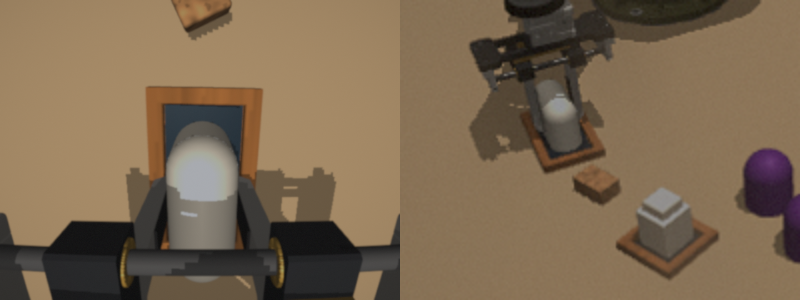

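The wrist half shows the pod at (202,200) aligned with the oblong recess. The scene half shows it in the long jig at (560,115). I'll release it, lift and move clear.

{"method": "arm_command", "body": {"plan": [[[0,0,0,0,0,0,-1],[0,0,0,0,0,0,-1],[0,0,0,0,0,0,-1],[0,0,0,0,0,0,-1],[0,0,0,0,0,0,-1],[0,0,-0.04,0,0,0,-1],[0,0,-0.1,0,0,0,-1],[0,0,-0.16,0,0,0,-1],[0,0,-0.22,0,0,0,-1],[0.04,-0.0533,-0.24,0,0,0,-1],[0.04,-0.12,-0.24,0,0,0,-1],[0.04,-0.1733,-0.24,0,0,0,-1]]]}}

```text
time_s: 23.0
ee_pos: [0.3771, -0.1588, 0.203]
eef_rot: [-3.138, 0.004, -0.0]
force: [1.2, 0.0, -0.3]
grip_width: 0.0934
grip_force: 0.0
```

{"method": "arm_command", "body": {"plan": [[[0,-0.04,0,0,0,0,-1],[0,-0.0933,0,0,0,0,-1],[0,-0.1467,0,0,0,0,-1],[0,-0.2,0,0,0,0,-1],[0,-0.2,0,0,0,0,-1],[0,-0.2,0,0,0,0,-1]]]}}

```text
time_s: 23.6
ee_pos: [0.3771, -0.0102, 0.2032]
eef_rot: [-3.138, 0.004, 0.002]
force: [-0.1, -0.3, 0.2]
grip_width: 0.0933
grip_force: 0.0
```

```bash
python3 - <<'E'
from h import *
from scipy.optimize import least_squares
p,d,K,D,T=cam('top'); q,d2,K2,D2,T2=cam('scene')
A=cloud(d,K,D,T).reshape(-1,3); Q=cloud(d2,K2,D2,T2).reshape(-1,3)
for n,c,r in(('cl',(.505,.428),.031),('cs',(.621,.2255),.019),('grey',(.3592,.3022),.031)):
    for nm,B in(('top',A),('scene',Q)):
        B=B[(np.hypot(*(B[:,:2]-c).T)<r+.012)&(B[:,2]>.018)&(B[:,2]<.05)]
        f=least_squares(lambda x:np.hypot(*(B[:,:2]-x).T)-r,c,loss='soft_l1',f_scale=.002)
        print(n,nm,len(B),np.round(f.x*1000,1))
for n,c in(('cl',(.505,.428)),('cs',(.621,.2255)),('pod',(.348,-.29)),('tail',(.6205,-.2395))):
    for B in(A,Q):
        B=B[(np.hypot(*(B[:,:2]-c).T)<.07)&(B[:,2]>.055)&(B[:,2]<.1)]
        print(n,len(B),np.round(np.percentile(B[:,2],[50,98]),4),cv2.minAreaRect((B[:,:2]*1000).astype(np.float32)) if len(B) else '')
cv2.imwrite('pics/end.png',np.vstack([cv2.resize(p[110:340,60:500],(560,293)),cv2.resize(q[120:300,90:434],(560,293))]))
E
```

```text
cl top 157 [505.6 427.2]
cl scene 171 [506.2 427.2]
cs top 69 [619.  225.7]
cs scene 132 [621.4 225.9]
grey top 117 [359.3 302.4]
grey scene 167 [359.3 301.7]
cl 566 [0.073  0.0814] ((505.2003173828125, 425.398193359375), (59.69306182861328, 58.6093635559082), 45.07902526855469)
cl 224 [0.0702 0.0817] ((513.0498046875, 420.94268798828125), (60.19647979736328, 47.02985763549805), 53.28157424926758)
cs 219 [0.0731 0.0818] ((618.0955810546875, 223.59556579589844), (35.733367919921875, 33.9723014831543), 8.668646812438965)
cs 135 [0.068  0.0804] ((626.8854370117188, 219.06390380859375), (36.39509582519531, 24.28046417236328), 39.09300231933594)
pod 836 [0.0689 0.0749] ((343.228271484375, -288.5700988769531), (98.80509185791016, 42.888336181640625), 0.6208193302154541)
pod 319 [0.0675 0.0735] ((348.37335205078125, -290.97265625), (94.34033203125, 43.207618713378906), 1.4323301315307617)
tail 406 [0.0689 0.0737] ((617.3981323242188, -238.27589416503906), (46.1990966796875, 47.364261627197266), 24.403738021850586)
tail 273 [0.0675 0.0719] ((622.5447387695312, -239.92950439453125), (46.092140197753906, 43.29544448852539), 28.204002380371094)
```

View pics/end.png

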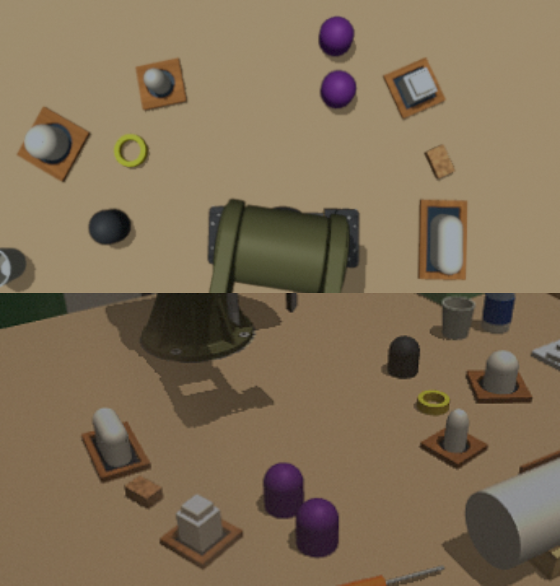

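The top half shows all four parts inside their own recesses: large cone (45,142), small cone (158,82), tail block (415,88) and pod (447,243). The bottom half shows them standing upright, and the grey cone has not moved. Heights and centres agree with this, so I'll hand in.

```bash
python3 -c "
from h import *
print(ctrl.hand_in())"
```

```text
the job is handed in; nothing more can be done
None
```

I put all four white parts upright in their own jigs and let go of them, left the grey cone where it was, and handed the job in at about 24 s; the hand-in gave no verdict.

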